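# Put the washed sausage-filler kit on its stands and clip

### The job

Put the washed sausage-filler kit away: stand the three metal filling tubes upright on their drying stands, the widest tube on the stand with the thickest cone, the middle tube on the middle one and the narrowest tube on the one with the thinnest cone, each resting flat on its base. Press the cleaning brush by its handle, fully home and level, into both pairs of jaws of the spring clip, its handle in the middle of the clip and the bristles to either end. Do not tip any tube over, and leave the mug and the white stomper standing where they are.

Things in the scene. Friction and masses are not known exactly. Their poses are not given: they have to be found in the camera images.
- tube_large: The widest and tallest of three bright metal sausage-filling tubes, hollow foot open below, spout shut by a dark cap on top, standing on its wide foot. Height 125 mm; foot 68 mm across up to 12 mm height, then a cone up to 45 mm height, then a spout 40 mm across tapering to 38 mm at the top; wall 3 mm, bore at the foot 62 mm. About 135 g. Origin: centre of the underside, z axis up the tube.
- tube_medium: The middle-sized of three bright metal sausage-filling tubes, hollow foot open below, spout shut by a dark cap on top, standing on its wide foot. Height 110 mm; foot 54 mm across up to 12 mm height, then a cone up to 45 mm height, then a spout 29 mm across tapering to 27 mm at the top; wall 3 mm, bore at the foot 48 mm. About 86 g. Origin: centre of the underside, z axis up the tube.
- tube_small: The narrowest and shortest of three bright metal sausage-filling tubes, hollow foot open below, spout shut by a dark cap on top, standing on its wide foot. Height 95 mm; foot 42 mm across up to 12 mm height, then a cone up to 45 mm height, then a spout 18 mm across tapering to 17 mm at the top; wall 3 mm, bore at the foot 36 mm. About 46 g. Origin: centre of the underside, z axis up the tube.
- stand_large: Drying stand for the widest tube, fixed to the table, white plastic: a flat round base 80 mm across and 10 mm thick with a cone in its middle, 40 mm across at the foot, narrowing to 14 mm at the top, 30 mm tall above the base (widest base and thickest cone of the three). A tube goes over the cone from above, wide foot down, until it rests on the base. Origin: centre of the underside, z up.
- stand_medium: Drying stand for the middle-sized tube, fixed to the table, white plastic: a flat round base 66 mm across and 10 mm thick with a cone in its middle, 26 mm across at the foot, narrowing to 9 mm at the top, 30 mm tall above the base (middle-sized of the three). A tube goes over the cone from above, wide foot down, until it rests on the base. Origin: centre of the underside, z up.
- stand_small: Drying stand for the narrowest tube, fixed to the table, white plastic: a flat round base 54 mm across and 10 mm thick with a cone in its middle, 15 mm across at the foot, narrowing to 5 mm at the top, 25 mm tall above the base (smallest base and thinnest cone of the three). A tube goes over the cone from above, wide foot down, until it rests on the base. Origin: centre of the underside, z up.
- brush: Cleaning brush lying flat: straight light wooden handle 110 mm long (x), 18 mm wide (y), 16 mm high (z), then towards its +x end a steel ferrule 28 mm wide and a stiff pale bristle head, to 105 mm from the origin. 60 g. Origin: centre of the handle's underside; x along the handle towards the bristles, z up.
- clip: Fixed spring clip: black base 120 x 80 x 6 mm, two pairs of steel jaws at x = -35 and +35 mm, each 14 mm long, 14 mm apart when empty, flared on top to 32 mm, tops 46 mm high. Seats between them 14 mm above the table carry the handle, which lies along x, centred. About 10 to 15 N from above spreads the jaws; between the pairs is free finger room. Origin: centre of underside, z up.
- mug: White enamel-like mug, 76 mm across and 75 mm high, with a handle. Not part of the job. Origin: centre of the underside.
- stomper: White plastic meat stomper standing on its 60 mm wide head, 105 mm high, solid, with a 30 mm handle and a 40 mm knob on top. Not a filling tube and not part of the job. Origin: centre of the underside.

How it is judged:
By the outcome, as a careful person would: the job done as asked, in the order asked, and still so for the second after the job is handed in, with the robot touching nothing.
It also fails if it takes over 120 s, if anything falls off the work surface, if the arm or the gripper's body presses on something with over 40 N, if the wrist force passes 120 N, or if a joint passes its speed limit or range.

### The arm

A 7-joint arm with a two-finger parallel gripper is mounted at the origin on the work surface. World frame = base frame: x ahead of the robot, y to its left, z up, the work surface at z = 0. Lengths are in m, angles in rad, forces in N, time in s.
With the tool pointing down it reaches from about 0.4 to 0.85 m from the base axis. Payload 10.4 kg.
Tool frame: the origin (TCP) lies between the finger pads; the fingertips stand 22 mm ahead of it and the grasp point (between the pads) lies 3 mm ahead of it (r.nose_length is the distance from the TCP to the fingertips, in m); z points along the fingers, y is the line along which they close (so a half turn about z gives the same grasp; the last joint's range is limited). The gripper opens to 87 mm and grips with 3 to 60 N. Pads are 19 mm wide; open, the fingers measure 117 mm over their backs; the gripper's body (75 mm by 190 mm) begins 51 mm behind the grasp point.
Start: joints at [-1.164, 0.332, -0.065, 1.46, 0.022, 1.35, -0.088], TCP at [0.26, 0.568, 0.222] pointing down, gripper open.
Joint ranges: [-2.6, 2.6], [-0.5, 2.12], [-1.47, 1.34], [0.16, 2.42], [-1.27, 4.41], [0.06, 2.06], [-2.6, 2.6]. Speed limits (rad/s): [2.22, 2.22, 2.79, 2.79, 3.14, 3.14, 3.14].

### API

Orientations are given as a unit quaternion [x, y, z, w].
In Python, from bench import readout, cams, r gives the robot as it stands. The module is installed in compiled form; this text tells all that it offers.
- The arm moves only by the tool step_arm, never from a script. Its argument "deltas" is a list that holds one entry, the list of rows, each a list of 7 numbers: the turn, a rotation vector about the tool's x, y, z in rad, then the shift along the tool's x, y, z in m, then the opening in per cent of the stroke, from 0 (shut) to 100 (fully open). A call has 1 to 20 rows; each row is the pose to reach, as a shift and turn from the pose commanded when the call began, along the tool's axes at that moment; what a row does not reach only later rows make up. A row lasts 1/8 s, in which the tool goes at most 62.5 mm and 10.7 degrees, less where a joint would pass 70% of its speed; a pose out of reach is approached as far as the arm can. A call with a gripper value outside its range is refused whole. The fingers move at their own pace and stop on an object; "squeeze" is the grip in N (left out, the last holds). Time passes only in rows, so rows that repeat a pose let the fingers close. It gives the time, the measured TCP pose, the force, the opening and the grip force at its end, in the units of the state.
- readout.read_state(): the state, without advancing time (a new reading comes with each control period).
- cams.camera(name): name is "side" or "top"; returns a dict with "img" (400x640x3 uint8, red, green, blue), "fx", "fy", "cx", "cy" (pixels), "k1" (the pictures are not rectified: a ray, as slopes to the right and down, at radius r is drawn at 1 + k1 r^2 times it, then the intrinsics apply), "origin" and "rotation" of the camera in the world. Camera axes: x right, y up, looking along -z (the intrinsics and any distortion apply to the point x, -y, -z); pixel columns grow to the right and rows downward; lengths in m; the calibration is good to about 2 mm. A picture is of the moment at which its call begins. There is no depth.
- r.close_job(): hands the job in; it is judged then, once.
The state is a dict: "time": time; "joint_positions": joint angles; "joint_vel": joint speeds; "joint_torque": joint torques, N m; "ee_pos": TCP position; "eef_rot": TCP orientation; "ft_force": force on the tool from outside, world axes, zero at the start; "torque": the same for the moment, N m; "width": finger opening in m; "grip_force": force on a finger pad.
Only numpy, scipy, OpenCV 4.12 (cv2) and the standard library are available. Lean on these libraries where they do the work, as an engineer would, in place of code of your own. Each camera call takes 0.05 s, during which the arm holds its last target. There are 200 camera calls.

## Working session

There is one attempt and no reset: what is moved stays moved. The work goes in short steps, Python scripts to look and compute and a tool call to move; the robot and the scene stay as the last step left them, time stands still between calls to the robot, and variables do not carry over. Pictures are saved under pics/ and viewed, at most 14 in all, crops included, and the job is handed in when it is done.

Besides the shell and the picture viewer there is one more tool, called as name([rows], argument=value, ...), one row to a line, values as JSON. step_arm: Moves the arm, as the interface text tells. Its arguments: {"type":"object","properties":{"deltas":{"type":"array"},"squeeze":{"type":"number"}},"required":["deltas"]}

```bash
mkdir -p pics; python3 - <<'E'
from bench import readout,cams,r
import cv2
s=readout.read_state();print(s['time'],s['ee_pos'],s['eef_rot'],s['width'],r.nose_length)
for n in('top','side'):
    c=cams.camera(n);cv2.imwrite(f'pics/{n}0.png',c['img'][:,:,::-1]);print(n,{k:v for k,v in c.items() if k!='img'})
E
```

```text
0.0 [0.26023744 0.56782264 0.22122927] [ 2.13196411e-01  9.77009093e-01 -7.12036760e-04 -1.27825231e-04] 0.08665617374854051 0.022
top {'fx': 433.5235932554939, 'fy': 433.5235932554939, 'cx': 324.56750799605345, 'cy': 200.96497887357188, 'k1': -0.0683408130568536, 'origin': array([ 0.34081032, -0.00500687,  1.31637424]), 'rotation': array([-0.04610451,  0.05696527,  0.70705746, -0.70334848])}
side {'fx': 432.0283206115273, 'fy': 432.0283206115273, 'cx': 314.127125763121, 'cy': 198.17920407484442, 'k1': -0.004263463165759349, 'origin': array([-0.11586969, -0.6295445 ,  0.69572977]), 'rotation': array([ 0.42213249, -0.17663378, -0.36754768,  0.8096378 ])}
```

View pics/top0.png

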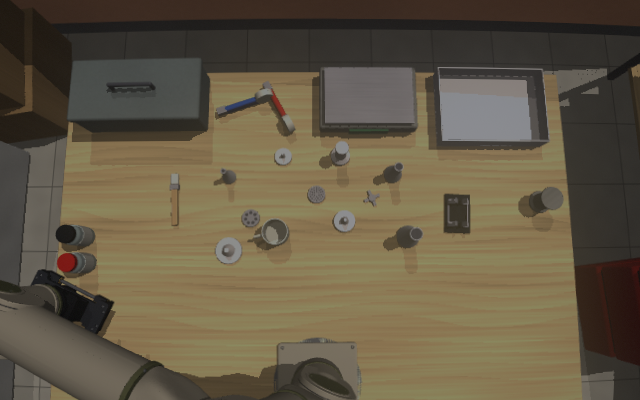

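View pics/side0.png

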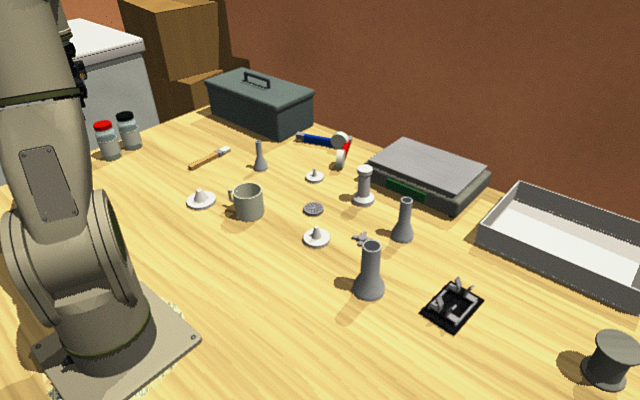

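```bash
cat > h.py <<'E'
import numpy as np,cv2
from scipy.spatial.transform import Rotation as R
from bench import readout,cams,r
def K(c): return np.array([[c['fx'],0,c['cx']],[0,c['fy'],c['cy']],[0,0,1]])
def D(c): return np.array([c['k1'],0,0,0.])
def ray(c,u,v):
    x,y=cv2.undistortPoints(np.array([[[u,v]]],float),K(c),D(c))[0,0]
    return R.from_quat(c['rotation']).apply([x,-y,-1])
def onz(c,u,v,z):
    d=ray(c,u,v);o=c['origin'];return o+d*(z-o[2])/d[2]
def proj(c,p):
    q=R.from_quat(c['rotation']).inv().apply(np.atleast_2d(p)-c['origin'])*[1,-1,-1]
    return cv2.projectPoints(q,np.zeros(3),np.zeros(3),K(c),D(c))[0][:,0]
def tri(c1,p1,c2,p2):
    A=[];b=[]
    for c,p in((c1,p1),(c2,p2)):
        d=ray(c,*p);d/=np.linalg.norm(d);M=np.eye(3)-np.outer(d,d);A.append(M);b.append(M@c['origin'])
    return np.linalg.lstsq(np.vstack(A),np.hstack(b),rcond=None)[0]
def crop(c,name,u0,v0,w,h,k):
    im=c['img'][v0:v0+h,u0:u0+w,::-1]
    im=cv2.resize(im,None,fx=k,fy=k,interpolation=cv2.INTER_CUBIC)
    cv2.imwrite(f'pics/{name}.png',np.clip(im*1.5,0,255).astype('uint8'))
def togo(p,yaw=None):
    """rows in tool axes to reach world TCP p, tool down, closing line at yaw (mod pi)"""
    s=readout.read_state();T=R.from_quat(s['eef_rot'])
    sh=T.inv().apply(np.array(p)-s['ee_pos'])
    out=[np.round(sh,4)]
    if yaw is not None:
        y=np.array([np.cos(yaw),np.sin(yaw),0]);best=None
        for sg in(1,-1):
            Y=y*sg;Z=np.array([0,0,-1.]);X=np.cross(Y,Z)
            rv=(T.inv()*R.from_matrix(np.c_[X,Y,Z])).as_rotvec()
            if best is None or np.linalg.norm(rv)<np.linalg.norm(best):best=rv
            out.append(np.round(rv,3))
    return out
E
python3 - <<'E'
from h import *
c=cams.camera('top');crop(c,'t1',160,135,320,140,2.5)
c=cams.camera('side');crop(c,'s1',180,130,310,210,2.58)
E
```

```text
(no output)
```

View pics/t1.png

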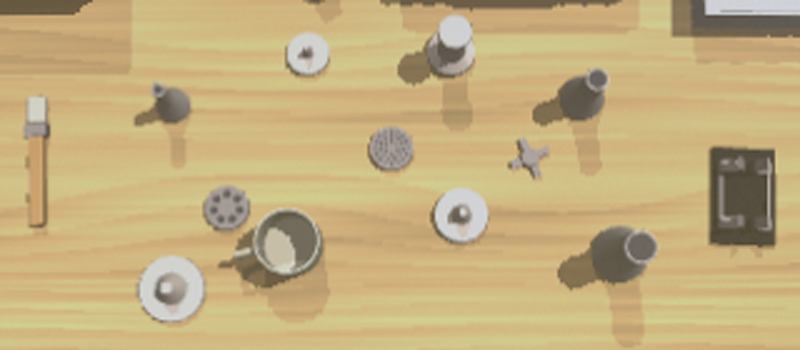

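View pics/s1.png

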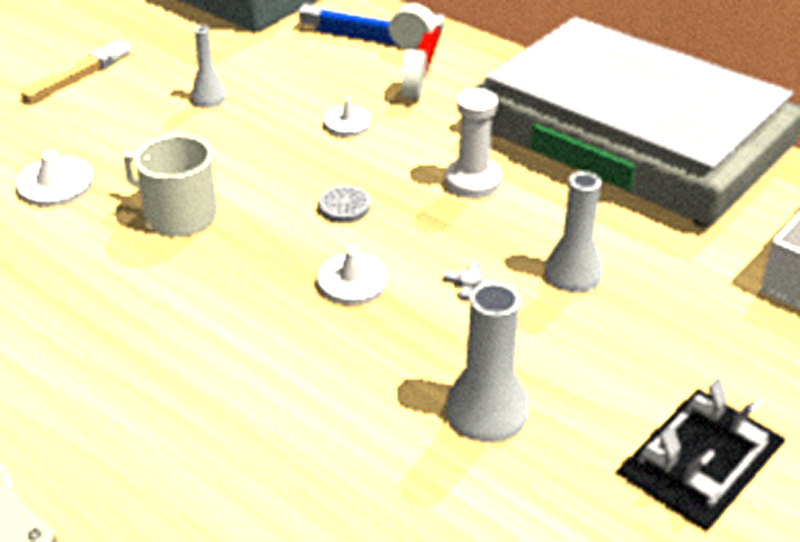

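```bash
python3 - <<'E'
from h import *
ct=cams.camera('top');cs=cams.camera('side')
T=lambda U,V:((U+.5)/2.5-.5+160,(V+.5)/2.5-.5+135)
S=lambda U,V:((U+.5)/2.58-.5+180,(V+.5)/2.58-.5+130)
hsv=cv2.cvtColor(ct['img'],cv2.COLOR_RGB2HSV)
white=((hsv[...,1]<60)&(hsv[...,2]>95)).astype('uint8')
for n,U,V,US,VS in(('L',171,289,55,180),('M',460,216,352,279),('S',307,53,347,121)):
    u,v=map(int,T(U,V));m=white[v-18:v+19,u-18:u+19]
    cn=max(cv2.findContours(m,cv2.RETR_EXTERNAL,cv2.CHAIN_APPROX_NONE)[0],key=cv2.contourArea)
    (a,b),ax,_=cv2.fitEllipse(cv2.convexHull(cn));p=onz(ct,a+u-18,b+v-18,.01)
    print('stand',n,p[:2].round(4),np.array(ax)*1.3/433, 'side',onz(cs,*S(US,VS),.01)[:2].round(4))
for n,t,s,h in(('L',(641,246),(496,298),.125),('M',(598,79),(585,181),.11),('S',(157,89),(203,30),.095)):
    print('tube',n,onz(ct,*T(*t),h)[:2].round(4),onz(cs,*S(*s),h)[:2].round(4),tri(ct,T(*t),cs,S(*s)).round(4))
bl=((hsv[...,2]<75)).astype('uint8');u,v=map(int,T(743,197));m=bl[v-25:v+26,u-25:u+26]
m=cv2.morphologyEx(m,cv2.MORPH_CLOSE,np.ones((9,9)))
cn=max(cv2.findContours(m,cv2.RETR_EXTERNAL,cv2.CHAIN_APPROX_NONE)[0],key=cv2.contourArea)
(a,b),ax,an=cv2.minAreaRect(cn);P=np.array([onz(ct,q[0]+u-25,q[1]+v-25,.006)[:2] for q in cv2.boxPoints(((a,b),ax,an))])
print('clip',P.mean(0).round(4),ax,an,P.round(4).tolist(),'side',[onz(cs,*S(*q),.006)[:2].round(3).tolist() for q in((619,471),(708,526),(784,439),(699,392))])
h1=hsv[135:235,165:185];
for n,q in(('brush tip',(37,97)),('ferr0',(36,121)),('hand0',(36,136)),('hand end',(36,226)),('butt',(36,226))):print(n,onz(ct,*T(*q),.016)[:2].round(4))
for q in((25,98),(128,48),(93,62)):print('side',onz(cs,*S(*q),.010)[:2].round(4))
print('mug',onz(ct,*T(287,243),.075)[:2],'stomper',onz(ct,*T(455,33),.105)[:2])
E
```

```text
stand L [0.385  0.2643] [0.07924274 0.08123964] side [0.3833 0.2584]
stand M [ 0.4729 -0.0844] [0.06322421 0.06572037] side [ 0.4679 -0.0902]
stand S [0.6743 0.1024] [0.04999138 0.05167601] side [0.669  0.0964]
tube L [ 0.4249 -0.2766] [ 0.4244 -0.2789] [ 0.4255 -0.2775  0.1232]
tube M [ 0.6174 -0.2375] [ 0.6166 -0.2389] [ 0.6179 -0.2379  0.1088]
tube S [0.6107 0.269 ] [0.6097 0.2619] [0.613  0.2688 0.091 ]
clip [ 0.493  -0.4316] (39.0, 25.0) 90.0 [[0.5535, -0.3952], [0.5533, -0.4741], [0.4323, -0.4675], [0.433, -0.3897]] side [[0.436, -0.395], [0.434, -0.47], [0.548, -0.477], [0.551, -0.402]]
brush tip [0.619  0.4347]
ferr0 [0.589  0.4346]
hand0 [0.5704 0.4337]
hand end [0.4601 0.4289]
butt [0.4601 0.4289]
side [0.4614 0.4255]
side [0.6186 0.4264]
side [0.5674 0.4321]
mug [0.43425278 0.11922526] stomper [ 0.67310793 -0.07458504]
```

```bash
python3 - <<'E'
from h import *
for p in((.5,.1,.22),(.425,-.277,.22)):print(*togo(p,np.pi/2))
E
```

```text
[-0.4129 -0.3257  0.0019] [-0.   -0.   -0.43] [-0.000e+00  1.000e-03  2.712e+00]
[-0.5018 -0.6996  0.0021] [-0.   -0.   -0.43] [-0.000e+00  1.000e-03  2.712e+00]
```

step_arm([
  [[0,0,-0.15,-0.06,-0.046,0,100],[0,0,-0.3,-0.12,-0.094,0,100],[0,0,-0.43,-0.17,-0.134,0,100],[0,0,-0.43,-0.22,-0.174,0,100],[0,0,-0.43,-0.27,-0.213,0,100],[0,0,-0.43,-0.32,-0.252,0,100],[0,0,-0.43,-0.37,-0.292,0,100],[0,0,-0.43,-0.413,-0.326,0,100],[0,0,-0.43,-0.427,-0.388,0,100],[0,0,-0.43,-0.442,-0.45,0,100],[0,0,-0.43,-0.457,-0.512,0,100],[0,0,-0.43,-0.472,-0.575,0,100],[0,0,-0.43,-0.487,-0.637,0,100],[0,0,-0.43,-0.502,-0.7,0,100],[0,0,-0.43,-0.502,-0.7,0,100],[0,0,-0.43,-0.502,-0.7,0,100],[0,0,-0.43,-0.502,-0.7,0,100]],
])

```text
time: 2.42
ee_pos: [0.4255, -0.2764, 0.2219]
eef_rot: [-0.001, 1.0, 0.0, -0.0]
ft_force: [0.4, 0.5, 0.5]
width: 0.0873
grip_force: 0.0
```

step_arm([
  [[0,0,0,0,-0.001,0.05,100],[0,0,0,0,-0.001,0.1,100],[0,0,0,0,-0.001,0.129,100],[0,0,0,0,-0.001,0.129,100],[0,0,0,0,-0.001,0.129,35],[0,0,0,0,-0.001,0.129,35],[0,0,0,0,-0.001,0.129,35],[0,0,0,0,-0.001,0.129,35],[0,0,0,0,-0.001,0.129,35],[0,0,0,0,-0.001,0.129,35]],
], squeeze=20)

```text
time: 3.68
ee_pos: [0.4251, -0.2783, 0.093]
eef_rot: [-0.0, 1.0, 0.0, 0.0]
ft_force: [0.2, 0.4, 0.1]
width: 0.0383
grip_force: 19.9
```

```bash
python3 - <<'E'
from h import *
c=cams.camera('side');crop(c,'s2',260,150,240,180,3)
print(readout.read_state()['width'])
E
```

```text
0.03843278939200208
```

View pics/s2.png

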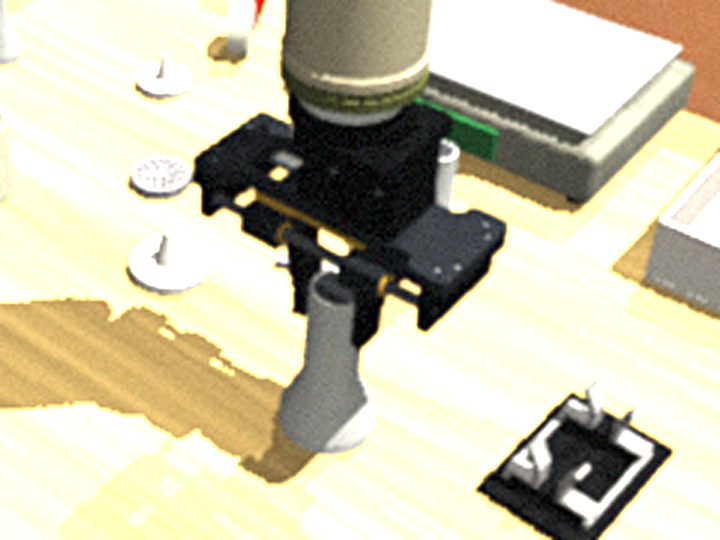

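step_arm([
  [[0,0,0,0,0,-0.04,35],[0,0,0,0,0,-0.09,35],[0,0,0,-0.02,0.04,-0.12,35],[0,0,0,-0.04,0.09,-0.12,35],[0,0,0,-0.055,0.14,-0.12,35],[0,0,0,-0.065,0.19,-0.12,35],[0,0,0,-0.075,0.24,-0.12,35],[0,0,0,-0.075,0.29,-0.12,35],[0,0,0,-0.06,0.34,-0.12,35],[0,0,0,-0.04,0.39,-0.12,35],[0,0,0,-0.015,0.44,-0.12,35],[0,0,0,0.01,0.49,-0.12,35],[0,0,0,0.03,0.525,-0.12,35],[0,0,0,0.04,0.542,-0.12,35],[0,0,0,0.04,0.542,-0.12,35],[0,0,0,0.04,0.542,-0.09,35],[0,0,0,0.04,0.542,-0.06,35],[0,0,0,0.04,0.542,-0.06,35]],
])

```text
time: 5.98
ee_pos: [0.3845, 0.2616, 0.1513]
eef_rot: [0.001, 1.0, -0.002, -0.001]
ft_force: [0.9, -0.3, -0.6]
width: 0.0381
grip_force: 19.9
```

```bash
python3 - <<'E'
from h import *
c=cams.camera('side');crop(c,'s3',150,120,160,120,4.5)
print(readout.read_state())
E
```

```text
{'time': 6.025, 'joint_positions': array([-0.80962423,  0.03432956,  0.11574032,  1.96008071, -0.00401865,
        1.14901789,  0.87729343]), 'joint_vel': array([-0.00298782, -0.02018288, -0.00539088, -0.03366093, -0.00035137,
        0.00650451, -0.00537566]), 'joint_torque': array([-3.61786305e-02, -3.70221877e+01,  2.15519713e-01, -3.51021230e+01,
       -1.78275048e-02, -1.13311184e-01,  2.87893857e-02]), 'ee_pos': array([0.38522919, 0.26245392, 0.15292661]), 'eef_rot': array([ 6.01345011e-04,  9.99999487e-01, -6.27167703e-04, -5.20702381e-04]), 'ft_force': array([-0.35766295,  0.44778386,  0.06989826]), 'torque': array([ 0.0427398 , -0.00278563, -0.01862492]), 'grip_force': 19.9453407805413, 'width': 0.03862719011650124}
```

View pics/s3.png

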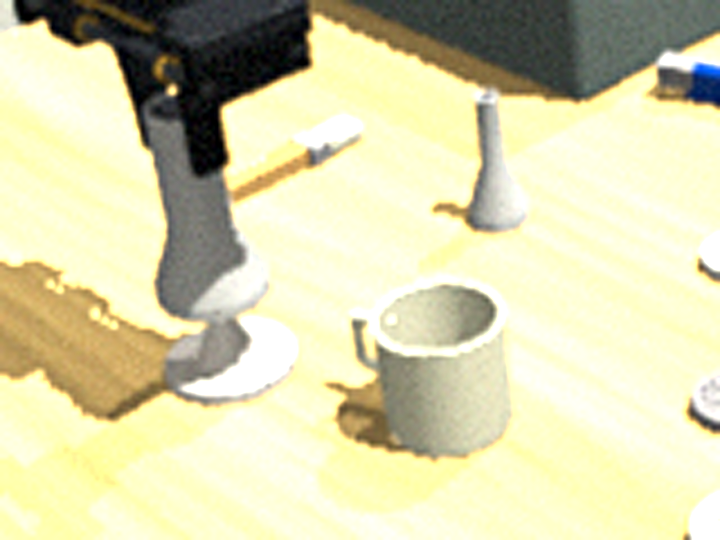

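step_arm([
  [[0,0,0,0,0,0.02,35],[0,0,0,0,0,0.04,35],[0,0,0,0,0,0.046,35],[0,0,0,0,0,0.05,35],[0,0,0,0,0,0.05,35],[0,0,0,0,0,0.05,35]],
])

```text
time: 6.78
ee_pos: [0.3853, 0.2639, 0.1037]
eef_rot: [-0.0, 1.0, 0.0, 0.0]
ft_force: [-0.1, 0.2, -1.2]
width: 0.0382
grip_force: 19.9
```

step_arm([
  [[0,0,0,0,0,0.001,35],[0,0,0,0,0,0.001,60],[0,0,0,0,0,0.001,100],[0,0,0,0,0,0.001,100],[0,0,0,0,0,0.001,100],[0,0,0,0,0,-0.04,100],[0,0,0,0,0,-0.09,100],[0,0,0,0,0,-0.11,100],[0,0,0,-0.023,-0.05,-0.11,100],[0,0,0,-0.047,-0.1,-0.11,100],[0,0,0,-0.07,-0.15,-0.11,100],[0,0,0,-0.093,-0.2,-0.11,100],[0,0,0,-0.117,-0.25,-0.11,100],[0,0,0,-0.14,-0.3,-0.11,100],[0,0,0,-0.163,-0.35,-0.11,100],[0,0,0,-0.187,-0.4,-0.11,100],[0,0,0,-0.21,-0.45,-0.11,100],[0,0,0,-0.233,-0.502,-0.11,100],[0,0,0,-0.233,-0.502,-0.11,100],[0,0,0,-0.233,-0.502,-0.11,100]],
])

```text
time: 9.28
ee_pos: [0.618, -0.2378, 0.2125]
eef_rot: [-0.0, 1.0, 0.0, -0.0]
ft_force: [0.6, 0.7, -0.4]
width: 0.0873
grip_force: 0.0
```

```bash
python3 - <<'E'
from h import *
c=cams.camera('side');crop(c,'s4',170,110,320,240,2.5)
print(togo((.6178,-.238,.088)))
E
```

```text
[array([ 0.0004, -0.0012,  0.1249])]
```

View pics/s4.png

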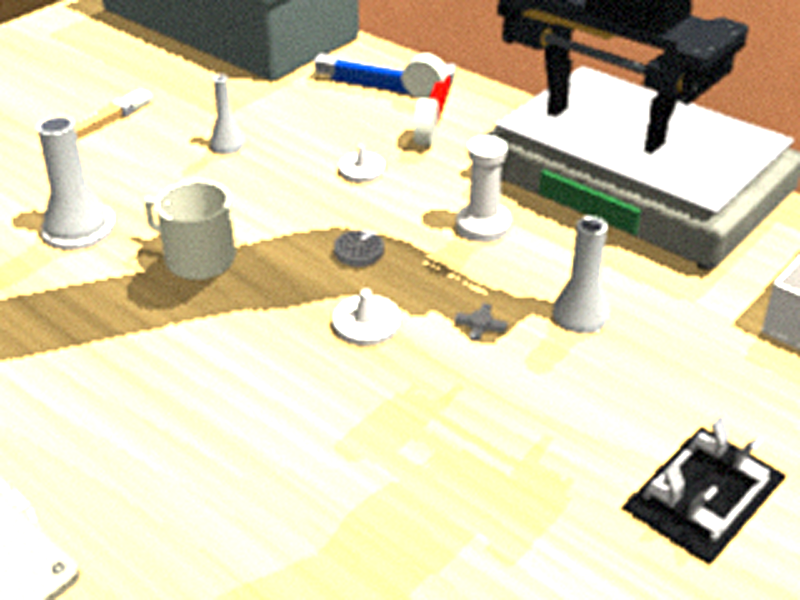

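step_arm([
  [[0,0,0,0,0,0.05,100],[0,0,0,0,0,0.1,100],[0,0,0,0,0,0.125,100],[0,0,0,0,0,0.125,100],[0,0,0,0,0,0.125,22],[0,0,0,0,0,0.125,22],[0,0,0,0,0,0.125,22],[0,0,0,0,0,0.125,22],[0,0,0,0,0,0.125,22],[0,0,0,0,0,0.125,22],[0,0,0,0,0,0.1,22],[0,0,0,0,0,0.05,22],[0,0,0,0,0,0.01,22],[0,0,0,0,0,0.01,22]],
], squeeze=20)

```text
time: 11.08
ee_pos: [0.6194, -0.2392, 0.2065]
eef_rot: [0.0, 1.0, -0.001, 0.003]
ft_force: [0.6, -0.0, -1.5]
width: 0.0272
grip_force: 20.0
```

```bash
python3 - <<'E'
from h import *
print(readout.read_state()['width'],togo((.472,-.085,.098)))
E
```

```text
0.027213699858526588 [array([0.148 , 0.1543, 0.1075])]
```

step_arm([
  [[0,0,0,0.036,0.038,0,22],[0,0,0,0.073,0.077,0,22],[0,0,0,0.11,0.115,0,22],[0,0,0,0.146,0.153,0,22],[0,0,0,0.146,0.153,0,22],[0,0,0,0.146,0.153,0.04,22],[0,0,0,0.146,0.153,0.065,22],[0,0,0,0.146,0.153,0.065,22]],
])

```text
time: 12.08
ee_pos: [0.4707, -0.0858, 0.1361]
eef_rot: [0.0, 1.0, -0.0, -0.002]
ft_force: [-0.3, 0.0, 0.3]
width: 0.0269
grip_force: 20.0
```

```bash
python3 - <<'E'
from h import *
c=cams.camera('side');crop(c,'s5',270,150,110,90,6)
print(togo((.472,-.085,.098)))
E
```

```text
[array([-0.0004,  0.0009,  0.0395])]
```

View pics/s5.png

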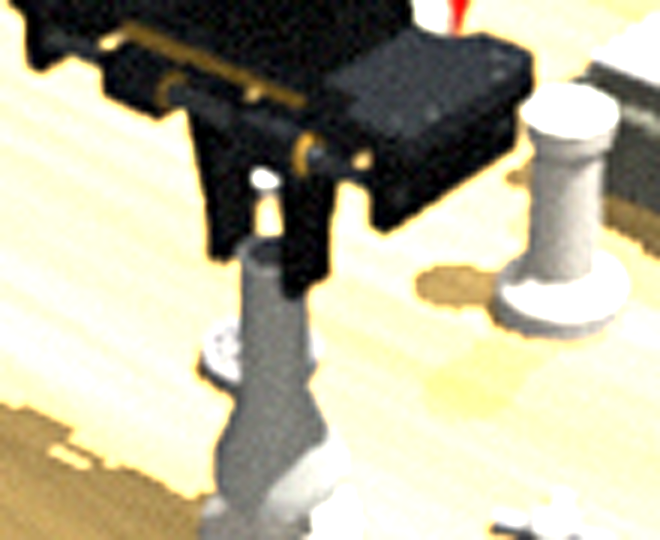

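```bash
python3 - <<'E'
from h import *
c=cams.camera('side')
for z in(.05,.1,.117,.136,.16):print(z,((proj(c,(.471,-.085,z))[0]-[270,150]+.5)*6).round())
crop(c,'s6',280,185,80,80,7)
E
```

```text
0.05 [273. 444.]
0.1 [270. 343.]
0.117 [269. 307.]
0.136 [268. 266.]
0.16 [266. 213.]
```

View pics/s6.png

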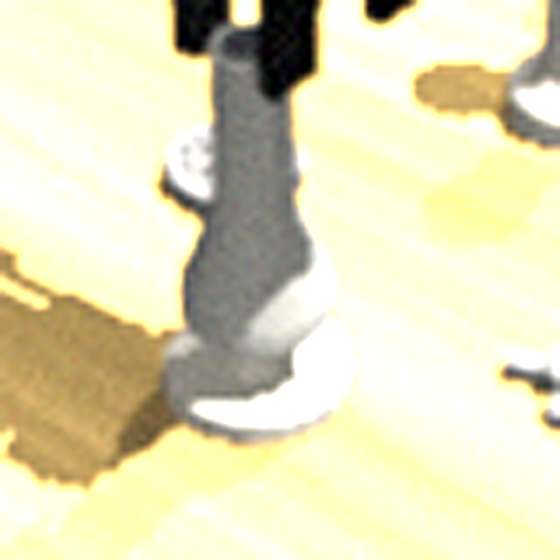

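step_arm([
  [[0,0,0,0,0,0.01,22],[0,0,0,0,0,0.018,22],[0,0,0,0,0,0.022,22],[0,0,0,0,0,0.024,22],[0,0,0,0,0,0.024,22]],
])

```text
time: 12.8
ee_pos: [0.4721, -0.0853, 0.114]
eef_rot: [-0.0, 1.0, 0.0, -0.0]
ft_force: [0.5, 0.3, -1.4]
width: 0.0272
grip_force: 20.0
```

```bash
python3 - <<'E'
from h import *
c=cams.camera('side')
print(readout.read_state()['ft_force'],readout.read_state()['ee_pos'])
for z in(.12,.125,.13):print(z,((proj(c,(.471,-.085,z))[0]-[280,185]+.5)*7).round())
crop(c,'s7',280,185,80,80,7)
E
```

```text
[-0.51966112  0.24387891 -0.99967937] [ 0.47215641 -0.08532106  0.11417025]
0.12 [244. 106.]
0.125 [243.  93.]
0.13 [243.  80.]
```

View pics/s7.png

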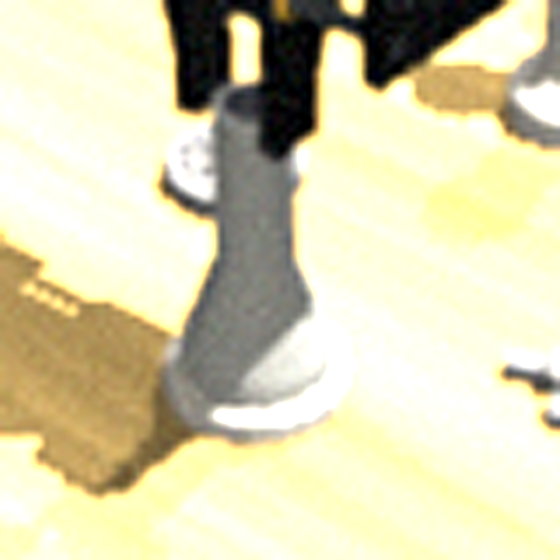

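step_arm([
  [[0,0,0,0,0,0.001,22],[0,0,0,0,0,0.002,22],[0,0,0,0,0,0.003,22],[0,0,0,0,0,0.003,22]],
])

```text
time: 13.35
ee_pos: [0.4736, -0.0851, 0.1128]
eef_rot: [-0.0, 1.0, 0.0, 0.002]
ft_force: [-2.9, 2.5, 16.4]
width: 0.0269
grip_force: 20.0
```

step_arm([
  [[0,0,0,0,0,-0.001,22],[0,0,0,0,0,-0.001,50],[0,0,0,0,0,-0.001,100],[0,0,0,0,0,-0.001,100],[0,0,0,0,0,-0.001,100],[0,0,0,0,0,-0.04,100],[0,0,0,0,0,-0.08,100],[0,0,0,0,0,-0.1,100],[0,0,0,-0.02,0.05,-0.1,100],[0,0,0,-0.04,0.1,-0.1,100],[0,0,0,-0.06,0.15,-0.1,100],[0,0,0,-0.08,0.2,-0.1,100],[0,0,0,-0.1,0.25,-0.1,100],[0,0,0,-0.12,0.3,-0.1,100],[0,0,0,-0.14,0.352,-0.1,100],[0,0,0,-0.14,0.352,-0.1,100],[0,0,0,-0.14,0.352,-0.1,100]],
])

```text
time: 15.48
ee_pos: [0.612, 0.266, 0.2105]
eef_rot: [0.0, 1.0, -0.001, -0.0]
ft_force: [0.5, -0.8, -0.1]
width: 0.0868
grip_force: 0.0
```

```bash
python3 - <<'E'
from h import *
c=cams.camera('side');crop(c,'s8',160,110,240,170,3.3)
print(togo((.611,.267,.075)))
for p in((.611,.267,.095),(.611,.267,0),(.473,-.085,.12),(.473,-.085,.01)):print(((proj(c,p)[0]-[160,110]+.5)*3.3).round())
E
```

```text
[array([0.0012, 0.0018, 0.136 ])]
[324. 103.]
[334. 193.]
[513. 296.]
[516. 417.]
```

View pics/s8.png

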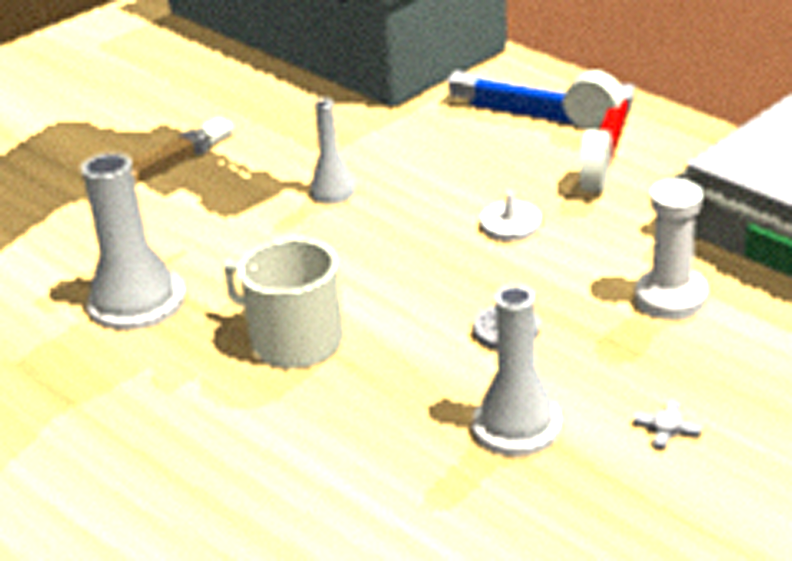

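step_arm([
  [[0,0,0,0,0.001,0.05,100],[0,0,0,0,0.001,0.1,100],[0,0,0,0,0.001,0.133,100],[0,0,0,0,0.001,0.133,100],[0,0,0,0,0.001,0.133,10],[0,0,0,0,0.001,0.133,10],[0,0,0,0,0.001,0.133,10],[0,0,0,0,0.001,0.133,10],[0,0,0,0,0.001,0.133,10],[0,0,0,0,0.001,0.133,10],[0,0,0,0,0.001,0.133,10],[0,0,0,0,0.001,0.12,10],[0,0,0,0,0.001,0.1,10],[0,0,0,0,0.001,0.07,10],[0,0,0,0,0.001,0.04,10],[0,0,0,0,0.001,0.023,10],[0,0,0,0,0.001,0.023,10]],
], squeeze=40)

```text
time: 17.65
ee_pos: [0.6127, 0.2679, 0.1898]
eef_rot: [-0.0, 1.0, 0.001, 0.001]
ft_force: [-0.4, 0.5, -0.8]
width: 0.0159
grip_force: 40.0
```

```bash
python3 - <<'E'
from h import *
print(readout.read_state()['width'],togo((.6725,.101,.088)))
E
```

```text
0.01585771707487823 [array([-0.0596, -0.1671,  0.1017])]
```

step_arm([
  [[0,0,0,-0.02,-0.055,0,10],[0,0,0,-0.04,-0.11,0,10],[0,0,0,-0.06,-0.166,0,10],[0,0,0,-0.06,-0.166,0,10],[0,0,0,-0.06,-0.166,0.03,10],[0,0,0,-0.06,-0.166,0.05,10],[0,0,0,-0.06,-0.166,0.05,10]],
])

```text
time: 18.52
ee_pos: [0.6705, 0.1024, 0.1356]
eef_rot: [-0.001, 1.0, -0.0, -0.002]
ft_force: [-0.2, -0.4, -0.5]
width: 0.0155
grip_force: 40.0
```

```bash
python3 - <<'E'
from h import *
c=cams.camera('side');crop(c,'s9',280,110,80,80,7)
s=readout.read_state();p=s['ee_pos'];print(p)
for q in((*p[:2],p[2]+.017),(*p[:2],p[2]-.078),(.6725,.101,.01),(.6725,.101,.035)):print(((proj(c,q)[0]-[280,110]+.5)*7).round())
E
```

```text
[0.67141245 0.10223566 0.13729034]
[227. 153.]
[233. 361.]
[240. 462.]
[239. 412.]
```

View pics/s9.png

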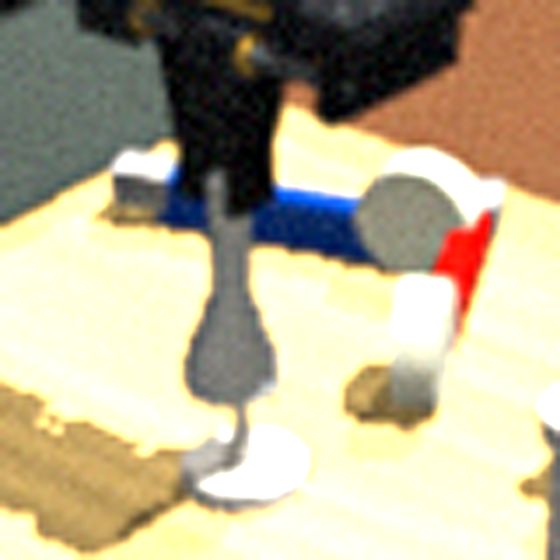

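step_arm([
  [[0,0,0,-0.001,0,0.02,10],[0,0,0,-0.001,0,0.03,10],[0,0,0,-0.001,0,0.035,10],[0,0,0,-0.001,0,0.035,10],[0,0,0,-0.001,0,0.035,10]],
])

```text
time: 19.2
ee_pos: [0.6733, 0.1017, 0.1036]
eef_rot: [-0.0, 1.0, 0.0, 0.0]
ft_force: [0.6, 0.9, -0.2]
width: 0.0157
grip_force: 40.0
```

step_arm([
  [[0,0,0,0,0,0.001,10],[0,0,0,0,0,0.002,10],[0,0,0,0,0,0.002,10]],
])

```text
time: 19.58
ee_pos: [0.673, 0.1017, 0.101]
eef_rot: [-0.0, 1.0, 0.0, -0.0]
ft_force: [0.1, -0.8, -0.9]
width: 0.0153
grip_force: 40.0
```

step_arm([
  [[0,0,0,0,0,0.001,10],[0,0,0,0,0,0.0015,10],[0,0,0,0,0,0.0015,10]],
])

```text
time: 19.95
ee_pos: [0.673, 0.1018, 0.0995]
eef_rot: [-0.0, 1.0, 0.0, -0.0]
ft_force: [0.5, 0.4, -0.8]
width: 0.0154
grip_force: 40.0
```

step_arm([
  [[0,0,0,0,0,0.0015,10],[0,0,0,0,0,0.0015,10]],
])

```text
time: 20.2
ee_pos: [0.6729, 0.1017, 0.0979]
eef_rot: [-0.0, 1.0, 0.0, -0.0]
ft_force: [-0.2, 1.0, 0.8]
width: 0.0159
grip_force: 40.0
```

step_arm([
  [[0,0,0,0,0,0.0015,10],[0,0,0,0,0,0.0015,10]],
])

```text
time: 20.45
ee_pos: [0.6732, 0.1018, 0.0967]
eef_rot: [-0.0, 1.0, 0.0, 0.0]
ft_force: [1.3, 1.1, 0.6]
width: 0.0158
grip_force: 40.0
```

```bash
python3 - <<'E'
from h import *
c=cams.camera('side');crop(c,'s10',280,110,80,80,7)
for q in((.673,.101,.105),(.673,.101,.108)):print(((proj(c,q)[0]-[280,110]+.5)*7).round())
E
```

```text
[235. 263.]
[235. 256.]
```

View pics/s10.png

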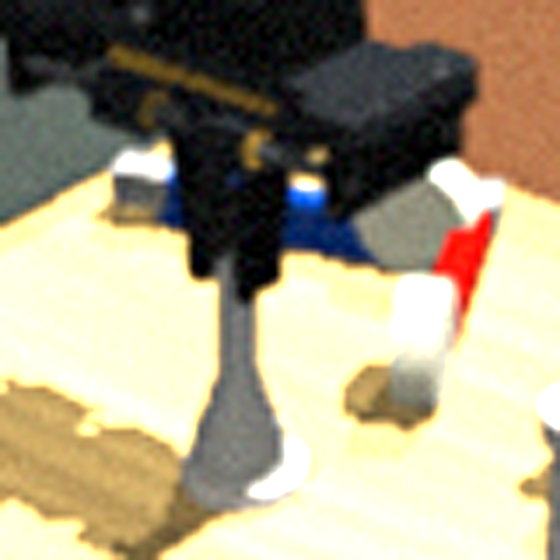

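step_arm([
  [[0,0,0,0,0,0.0015,10],[0,0,0,0,0,0.0015,10]],
])

```text
time: 20.75
ee_pos: [0.6739, 0.1022, 0.0965]
eef_rot: [-0.0, 1.0, 0.001, 0.001]
ft_force: [-1.7, 0.3, 9.7]
width: 0.0155
grip_force: 40.0
```

step_arm([
  [[0,0,0,0,0,0.0015,10],[0,0,0,0,0,0.0015,10]],
])

```text
time: 21.0
ee_pos: [0.6746, 0.1024, 0.0964]
eef_rot: [-0.0, 1.0, 0.001, 0.002]
ft_force: [-3.3, 1.4, 15.8]
width: 0.0154
grip_force: 40.0
```

step_arm([
  [[0,0,0,0,0,-0.002,10],[0,0,0,0,0,-0.002,30],[0,0,0,0,0,-0.002,60],[0,0,0,0,0,-0.002,60],[0,0,0,0,0,-0.002,60],[0,0,0,0,0,-0.04,60],[0,0,0,0,0,-0.08,60],[0,0,0,0,0,-0.11,60],[0,0,0,0.025,0.05,-0.11,60],[0,0,0,0.05,0.1,-0.11,60],[0,0,0,0.075,0.155,-0.11,60],[0,0,0,0.1,0.21,-0.11,60],[0,0,0,0.125,0.265,-0.11,60],[0,0,0,0.15,0.315,-0.11,60],[0,0,0,0.158,0.329,-0.11,60],[0,0,0,0.158,0.329,-0.11,60],[0,0,0,0.158,0.329,-0.11,60]],
])

```text
time: 23.12
ee_pos: [0.5165, 0.4284, 0.2037]
eef_rot: [0.001, 1.0, -0.0, 0.0]
ft_force: [1.3, -0.6, 0.0]
width: 0.0521
grip_force: 0.0
```

```bash
python3 - <<'E'
from h import *
c=cams.camera('side');crop(c,'s11',170,100,200,150,4)
print(togo((.515,.430,.024),np.pi/2+.04))
for q in((.673,.101,.105),(.673,.101,.01),(.46,.4289,.016),(.57,.4335,.016),(.46,.4289,.0),):print(((proj(c,q)[0]-[170,100]+.5)*4).round())
hs=cv2.cvtColor(c['img'],cv2.COLOR_RGB2HSV);ct=cams.camera('top')
m=cv2.inRange(cv2.cvtColor(ct['img'],cv2.COLOR_RGB2HSV),(0,0,0),(180,60,255))
print(m[165:200,165:188].sum())
E
```

```text
[array([0.0017, 0.0017, 0.1797]), array([-0.001,  0.001, -0.043]), array([1.000e-03, 1.000e-03, 3.099e+00])]
[574. 190.]
[578. 304.]
[ 74. 265.]
[185. 209.]
[ 78. 283.]
73185
```

View pics/s11.png

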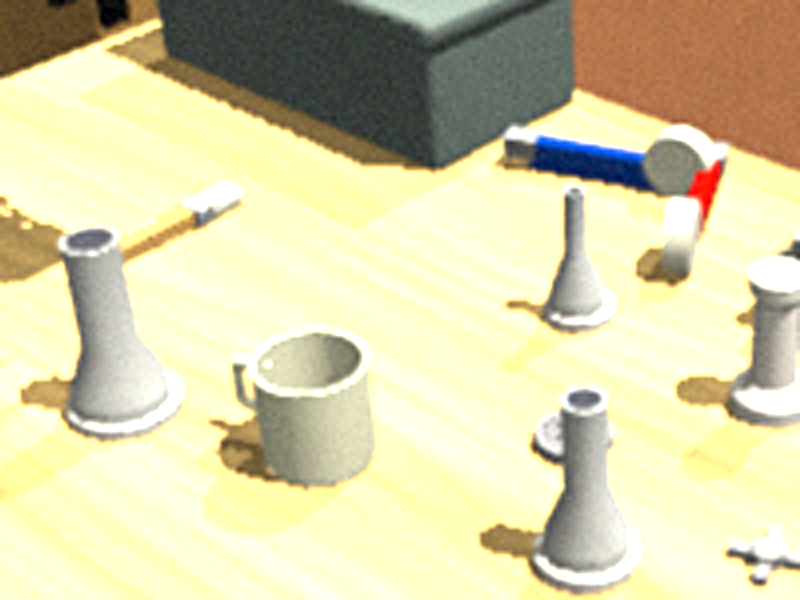

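step_arm([
  [[0,0,-0.04,0.001,0.002,0.05,60],[0,0,-0.04,0.001,0.002,0.1,60],[0,0,-0.04,0.001,0.002,0.15,60],[0,0,-0.04,0.001,0.002,0.17,60],[0,0,-0.04,0.001,0.002,0.178,60],[0,0,-0.04,0.001,0.002,0.179,60],[0,0,-0.04,0.001,0.002,0.179,10],[0,0,-0.04,0.001,0.002,0.179,10],[0,0,-0.04,0.001,0.002,0.179,10],[0,0,-0.04,0.001,0.002,0.179,10],[0,0,-0.04,0.001,0.002,0.179,10],[0,0,-0.04,0.001,0.002,0.179,10]],
], squeeze=60)

```text
time: 24.72
ee_pos: [0.5139, 0.4327, 0.0245]
eef_rot: [-0.02, 1.0, 0.0, -0.0]
ft_force: [-0.3, -0.3, 0.1]
width: 0.0095
grip_force: 0.0
```

```bash
python3 - <<'E'
from h import *
s=readout.read_state();print(s['width'],s['grip_force'],s['ft_force'],s['ee_pos'])
c=cams.camera('side');hs=cv2.cvtColor(c['img'],cv2.COLOR_RGB2HSV)
for q in((.46,.4289,.016),(.57,.4335,.016),(.515,.431,.016),(.515,.431,.03),(.6,.4346,.016),(.62,.4346,.016)):
    u=proj(c,q)[0];print(q,u.round(1),hs[int(u[1]+.5),int(u[0]+.5)])
print('hue');print(hs[143:176,182:236:2,0]);print('sat');print(hs[143:176,182:236:2,1]);print('val');print(hs[143:176:2,182:236:2,2])
E
```

```text
0.009536552405846806 0.0 [-0.25385953 -0.3147259   0.05433801] [0.51390513 0.43268408 0.02453588]
(0.46, 0.4289, 0.016) [188.  165.8] [ 0  7 75]
(0.57, 0.4335, 0.016) [215.8 151.7] [ 19 121 215]
(0.515, 0.431, 0.016) [202.3 158.6] [ 19 149  89]
(0.515, 0.431, 0.03) [201.5 154.7] [  0 170   3]
(0.6, 0.4346, 0.016) [223. 148.] [ 37   9 248]
(0.62, 0.4346, 0.016) [227.8 145.8] [ 25  57 240]
hue
[[ 23  23  24  25  26  20   0 174 135  64  78 110  60 120  60 130  60  17
   19  20  24  23  24  24  22  21  21]
 [ 26  24  23  24  24  21   0 105  15   0  30   0 115  90  90 110   0  18
   20  24  24  24  24  23  25  22  21]
 [ 25  25  23  24  24  21  60  60  66 154 144 173  34 105 115  22  20  21
   23  24  24  25  24  24  24  24  22]
 [ 25  25  24  25  23  21  11 105  83   0   0  45 126   0  13  19  20  22
   22  23  24  24  30  25  24  24  24]
 [ 25  25  25  24  24  24  19  60  30 150 141  80  60  13  19  20  24  23
   22  23  26  37  39  45  25  24  24]
 [ 22  25  25  25  25  24  20 150 126  71 120  75   9  20  21  24  25  24
   22  24  41  40  38  45  23  24  24]
 [ 19  23  25  25  25  25  
[... 7984 characters left out ...]
 241 242 243 244 246]
 [119 127  68  73  97 111 122 130 137 127  85 143 142 139 133 122 162 225
  246 245 245 245 244 243 242 243 241]
 [ 92  86  68  80  97 112 123 131 137 128 115 142 142 140 134 204 250 246
  245 245 245 246 245 245 243 241 241]
 [225 217 137  74  91 104 128 129 141 146 127 124 126 162 228 249 245 244
  246 244 246 245 246 245 244 245 243]
 [217 216 200  69  87 108 124 131 133 139 128 147 223 246 244 245 246 246
  245 246 245 245 246 244 243 245 246]
 [225 224 230  78  92 107 124 129 132 145 202 252 245 245 243 243 244 245
  245 244 246 246 245 246 245 245 245]
 [220 227 233  87  87 108 117 129 139 146 174 248 246 244 244 246 246 244
  244 245 245 245 245 246 246 245 245]]
```

```bash
python3 - <<'E'
from h import *
c=cams.camera('side')
for y in(.41,.42,.428,.4327,.45):
  for z in(.0025,.016,.024):print(y,z,proj(c,(.514,y,z))[0].round(1),end=' ')
  print()
v=c['img'].max(2);print(v[140:172,190:222])
t=cams.camera('top');print(proj(t,(.514,.432,.016)),proj(t,(.58,.434,.016)),proj(t,(.46,.43,.016)));print(t['img'].max(2)[170:232:2,160:192])
E
```

```text
0.41 0.0025 [206.8 164.6] 0.41 0.016 [206.1 160.9] 0.41 0.024 [205.6 158.7] 
0.42 0.0025 [204.9 163.6] 0.42 0.016 [204.1 159.8] 0.42 0.024 [203.7 157.6] 
0.428 0.0025 [203.3 162.7] 0.428 0.016 [202.6 159. ] 0.428 0.024 [202.2 156.8] 
0.4327 0.0025 [202.5 162.2] 0.4327 0.016 [201.7 158.5] 0.4327 0.024 [201.3 156.3] 
0.45 0.0025 [199.2 160.5] 0.45 0.016 [198.4 156.8] 0.45 0.024 [198.  154.6] 
[[ 38  20  10 ...   9   1   4]
 [174 101  13 ...   9  16  56]
 [255 216  86 ...  56 119 180]
 ...
 [ 98 102 115 ... 246 245 245]
 [ 88 104 111 ... 246 245 246]
 [ 88  95 107 ... 245 244 245]]
[[173.84090607 207.40215354]] [[174.1512435  186.00080259]] [[173.74179342 225.14160031]]
[[145 145 145 145 145 145 145 145 145 145 145 145 145 145 145 145 145 145
  145 145 145 145 146 145 145 145 145 145 145 145 146 146]
 [144 144 145 145 145 145 145 145 145 145 145 144 146 145 145 140 138 143
  145 145 145 145 145 146 145 146 145 145 146 146 146 145]
 [144 144 144 145 144 145 145 144 144 145 138 139 145 145 146 146 146 145
  122 138 146 145 145 145 145 145 145 146 145 145 146 146]
 [140 141 141 140 140 141
[... 2999 characters left out ...]
6  87  86  87  88  88  88 145 146]
 [ 79  73  74  84  83  80  71  72  73  72  73  69  66  67  67  66  67  58
   60  68  69  70  70  71  71  71  71  72  72  78 146 146]
 [ 83  78  73  75  85  80  67  69  68  69  69  67  67  71 101  98  81  66
   65  70  71  71  71  72  72  72  72  73  72  73 138 141]
 [ 86  82  78  72  68  71  71  71  71  72  72  72  72 110 128 129 129  94
   73  73  74  74  74  74  71  72  72  72 121 122 134 134]
 [ 89  85  82  78  71  96 128 128 127 124 120 127 133 133 134 134 133 131
  121 119 119 119 120 119 120 120 132 133 133 133 145 143]
 [ 93  88  86  82  77  74  96 122 123 123 122 123 123 123 123 136 143 143
  143 140 129 126 126 126 127 128 128 128 128 129 145 146]]
```

step_arm([
  [[0,0,0,0,0,-0.05,10],[0,0,0,0,0,-0.08,10],[0,0,0,0,0,-0.08,10],[0,0,0,0,0,-0.08,10]],
])

```text
time: 25.38
ee_pos: [0.5135, 0.4325, 0.1038]
eef_rot: [-0.02, 1.0, -0.0, -0.0]
ft_force: [-0.5, 0.2, -0.6]
width: 0.0086
grip_force: 0.0
```

```bash
cat > tip.py <<'E'
from h import *
c=cams.camera('side');s=readout.read_state();p=s['ee_pos'];w=s['width']
v=c['img'].max(2);m=(cv2.GaussianBlur(v,(3,3),0)<45).astype('uint8')
u,w0=proj(c,p)[0].astype(int);m[:max(0,w0-40)]=0
for k in range(u-22,u+26,2):
    col=np.nonzero(m[w0-40:w0+40,k])[0];print(k-u,(col.max()-40) if len(col) else None,end='; ')
print('\n',p,w,'z->row',[(d,(proj(c,p+[0,-w/2,-d])[0]-[u,w0]).round(1).tolist()) for d in(0,.01,.022)])
E
python3 tip.py
```

```text
-22 -21; -20 -20; -18 -19; -16 -20; -14 -20; -12 -19; -10 -18; -8 -15; -6 -9; -4 -1; -2 0; 0 1; 2 1; 4 0; 6 -11; 8 -12; 10 -13; 12 -14; 14 -14; 16 -15; 18 -15; 20 -16; 22 -17; 24 -17; 
 [0.51331641 0.43225355 0.10327527] 0.008667556142688318 z->row [(0, [1.4, 1.1]), (0.01, [2.0, 4.1]), (0.022, [2.7, 7.6])]
```

step_arm([
  [[0,0,0,0,0,0,35],[0,0,0,0,0,0,35],[0,0,0,0,0,0,35],[0,0,0,0,0,0,35]],
])

```text
time: 25.92
ee_pos: [0.5139, 0.4327, 0.1045]
eef_rot: [-0.02, 1.0, -0.0, -0.0]
ft_force: [-0.5, -0.1, -0.0]
width: 0.0299
grip_force: 0.0
```

```bash
python3 tip.py
```

```text
-22 -21; -20 -21; -18 -20; -16 -21; -14 -21; -12 -20; -10 -15; -8 -9; -6 -2; -4 -2; -2 -3; 0 -3; 2 1; 4 1; 6 0; 8 -12; 10 -13; 12 -14; 14 -15; 16 -15; 18 -15; 20 -16; 22 -17; 24 -17; 
 [0.5139472  0.43268421 0.10451615] 0.02999795884867522 z->row [(0, [3.5, 1.7]), (0.01, [4.1, 4.6]), (0.022, [4.8, 8.2])]
```

step_arm([
  [[0,0,0,0,0,0,80],[0,0,0,0,0,0,80],[0,0,0,0,0,0,80],[0,0,0,0,0,0,80]],
])

```text
time: 26.48
ee_pos: [0.5139, 0.4327, 0.1046]
eef_rot: [-0.02, 1.0, 0.0, 0.0]
ft_force: [-0.2, 0.2, -0.3]
width: 0.0626
grip_force: 0.0
```

```bash
python3 tip.py
```

```text
-22 -22; -20 -22; -18 -23; -16 -20; -14 -18; -12 -13; -10 -5; -8 -3; -6 -4; -4 -16; -2 -15; 0 -15; 2 -14; 4 -6; 6 3; 8 3; 10 1; 12 -14; 14 -15; 16 -15; 18 -15; 20 -16; 22 -17; 24 -17; 
 [0.51392339 0.43274732 0.10457177] 0.06531546215023958 z->row [(0, [7.0, 3.4]), (0.01, [7.6, 6.3]), (0.022, [8.3, 9.9])]
```

step_arm([
  [[0,0,0,0,-0.001,0.04,45],[0,0,0,0,-0.001,0.08,45],[0,0,0,0,-0.001,0.09,45],[0,0,0,0,-0.001,0.094,45],[0,0,0,0,-0.001,0.094,45],[0,0,0,0,-0.001,0.094,45]],
])

```text
time: 27.28
ee_pos: [0.5147, 0.4323, 0.0121]
eef_rot: [-0.02, 1.0, 0.001, 0.001]
ft_force: [-0.4, 0.5, 0.7]
width: 0.0392
grip_force: 0.0
```

step_arm([
  [[0,0,0,0,0,0.002,45],[0,0,0,0,0,0.004,45],[0,0,0,0,0,0.004,45]],
])

```text
time: 27.65
ee_pos: [0.5139, 0.4316, 0.0064]
eef_rot: [-0.02, 1.0, -0.0, -0.0]
ft_force: [-0.1, 0.2, 1.1]
width: 0.0389
grip_force: 0.0
```

step_arm([
  [[0,0,0,0,0,0.001,45],[0,0,0,0,0,0.002,45],[0,0,0,0,0,0.002,45]],
])

```text
time: 28.02
ee_pos: [0.5139, 0.4317, 0.0045]
eef_rot: [-0.02, 1.0, -0.0, -0.0]
ft_force: [0.2, -0.5, -0.5]
width: 0.0395
grip_force: 0.0
```

step_arm([
  [[0,0,0,0,0,0.001,45],[0,0,0,0,0,0.002,45],[0,0,0,0,0,0.002,45]],
])

```text
time: 28.4
ee_pos: [0.5139, 0.4317, 0.0025]
eef_rot: [-0.02, 1.0, -0.0, -0.0]
ft_force: [-0.9, -0.6, -0.8]
width: 0.039
grip_force: 0.0
```

step_arm([
  [[0,0,0,0,0,0,10],[0,0,0,0,0,0,10],[0,0,0,0,0,0,10],[0,0,0,0,0,0,10],[0,0,0,0,0,0,10]],
], squeeze=60)

```text
time: 29.02
ee_pos: [0.514, 0.4318, 0.0026]
eef_rot: [-0.02, 1.0, 0.0, 0.0]
ft_force: [0.5, -0.6, -0.1]
width: 0.0173
grip_force: 59.9
```

step_arm([
  [[0,0,0,0,0,-0.02,10],[0,0,0,0,0,-0.06,10],[0,0,0,0,0,-0.11,10],[0,0,0,0,0,-0.15,10],[0,0,0,0,0,-0.172,10],[0,0,0,0.002,-0.03,-0.172,10],[0,0,0.02,0.005,-0.08,-0.172,10],[0,0,0.03,0.009,-0.13,-0.172,10],[0,0,0.04,0.012,-0.18,-0.172,10],[0,0,0.05,0.015,-0.23,-0.172,10],[0,0,0.06,0.018,-0.28,-0.172,10],[0,0,0.07,0.022,-0.33,-0.172,10],[0,0,0.08,0.025,-0.38,-0.172,10],[0,0,0.09,0.029,-0.43,-0.172,10],[0,0,0.09,0.029,-0.43,-0.172,10]],
])

```text
time: 30.9
ee_pos: [0.5022, -0.0035, 0.1761]
eef_rot: [0.028, 1.0, 0.0, 0.001]
ft_force: [-0.3, 0.7, -1.0]
width: 0.0176
grip_force: 59.9
```

```bash
python3 - <<'E'
from h import *
print(readout.read_state()['width'],*togo((.4915,-.433,.13),np.pi/2-.048))
E
```

```text
0.017626699863009496 [-0.0136 -0.4294  0.0459] [ 0.     0.002 -0.009] [ 3.000e-03 -1.000e-03  3.133e+00]
```

step_arm([
  [[0,0,-0.006,-0.002,-0.05,0,10],[0,0,-0.006,-0.003,-0.1,0,10],[0,0,-0.006,-0.005,-0.15,0,10],[0,0,-0.006,-0.006,-0.2,0,10],[0,0,-0.006,-0.008,-0.25,0,10],[0,0,-0.006,-0.01,-0.3,0,10],[0,0,-0.006,-0.011,-0.35,0,10],[0,0,-0.006,-0.013,-0.4,0,10],[0,0,-0.006,-0.0135,-0.429,0,10],[0,0,-0.006,-0.0135,-0.429,0.02,10],[0,0,-0.006,-0.0135,-0.429,0.046,10],[0,0,-0.006,-0.0135,-0.429,0.046,10],[0,0,-0.006,-0.0135,-0.429,0.046,10]],
])

```text
time: 32.52
ee_pos: [0.4953, -0.4274, 0.1294]
eef_rot: [0.021, 1.0, 0.0, 0.0]
ft_force: [0.4, -0.1, 0.5]
width: 0.0175
grip_force: 59.9
```

```bash
python3 - <<'E'
from h import *
s=readout.read_state();p=s['ee_pos'];print(p,s['eef_rot'],s['width'])
c=cams.camera('side')
hs=cv2.cvtColor(c['img'],cv2.COLOR_RGB2HSV)
yaw=-2*s['eef_rot'][0]
d=np.array([np.cos(yaw),np.sin(yaw),0])
zb=p[2]-.0026
for n,x in(('butt',-.055+.001),('h-.03',-.03),('fer',.056),('tip',.106)):
    print(n,proj(c,p+d*x+[0,0,zb+.008-p[2]])[0].round(1))
a=proj(c,p+[0,0,-.02])[0].astype(int)
m=(((hs[...,0]>10)&(hs[...,0]<26)&(hs[...,1]>110)).astype('uint8'))
dk=(hs[...,2]<60)
ch=np.where(dk,'#',np.where((hs[...,1]<45),np.where(hs[...,2]>190,'W','g'),np.where(hs[...,1]>118,'o','.')))
for r0 in range(a[1]-45,a[1]+62,1):print(r0,''.join(ch[r0,a[0]-55:a[0]+60]))
print(a)
E
```

```text
[ 0.4952729  -0.42738181  0.12938127] [2.12542100e-02 9.99773984e-01 1.06018001e-04 4.78497294e-04] 0.017469186147948863
butt [444.7 271.7]
h-.03 [451.7 264.8]
fer [474.6 241.7]
tip [486.7 229.5]
221 ............................oooo###################ooooooo#######################################################gg
222 ...............................ooo###################oooooo##########################################g#############
223 .................................oo######################oooo######################################################
224 .................................oo########################o#oo####################################################
225 .................................o.#########################oooooo#################################################
226 .................................o.################oo#######oo.ooooo###############################################
227 .................................oo###############oo########o...oooooo##########################################g##
228 ..................................o.##############o########o
[... 11245 characters left out ...]
oooooo#####################gggggg#####oo..................................................
323 ............ooooooooooooooooooooo###################ggggg#####oo...................................................
324 .............ooooooooooooooooooooo##################gggg#####oo....................................................
325 ..............ooooooooooooooo....ooo#################gg#####.o.....................................................
326 ................ooooo.oooooo......ooo######################.o......................................................
327 ...................ooooooo.......o.oooo####################o.......................................................
[457 266]
```

step_arm([
  [[0,0,0,0.004,-0.0055,0,10],[0,0,0,0.004,-0.0055,0,10],[0,0,0,0.004,-0.0055,0,10]],
])

```text
time: 32.95
ee_pos: [0.4901, -0.4338, 0.1287]
eef_rot: [0.022, 1.0, -0.0, 0.0]
ft_force: [0.1, -0.0, -1.0]
width: 0.0176
grip_force: 59.9
```

```bash
python3 - <<'E'
from h import *
s=readout.read_state();p=s['ee_pos'];print(p,s['eef_rot'])
yaw=-2*s['eef_rot'][0]
d=np.array([np.cos(yaw),np.sin(yaw),0])
c=cams.camera('top')
for n,x in(('butt',-.054),('c',0),('fer',.056),('tip',.106)):
    print(n,proj(c,p+d*x+[0,0,.012])[0].round(1))
v=c['img'].max(2)
a=proj(c,p)[0].astype(int)
print('top');
for r0 in range(a[1]-50,a[1]+32):print(r0,''.join('%x'%(x//16) for x in v[r0,a[0]-24:a[0]+25]))
print(a)
c=cams.camera('side')
for n,x in(('butt',-.054),('c',0),('fer',.056),('tip',.106)):
    print(n,proj(c,p+d*x+[0,0,.005])[0].round(1))
v=c['img'].max(2);h=cv2.cvtColor(c['img'],cv2.COLOR_RGB2HSV)
for r0 in range(225,290):print(r0,''.join('%x'%(x//16) for x in v[r0,425:515]))
E
```

```text
[ 0.49011887 -0.43376202  0.12871816] [ 2.20863713e-02  9.99756055e-01 -7.95784708e-06  1.49994287e-04]
butt [472.8 228.2]
c [472.6 208.7]
fer [472.4 188.8]
tip [472.1 171.3]
top
159 8989888888999999999888888888888888888888888888888
160 9999988889999999999999999999999999999999999999999
161 9999999999999999999999999999999999999999999999999
162 9999999999999999999999999999999999999999999999999
163 9999999999999999999999999999999999999999999999999
164 9999999999999999999999999999999999999999999999999
165 9999999999999999999999999999999999999999999999999
166 9999999999999999999999999999999999999999999999999
167 9999999999999999999999999999999999999999999999999
168 9999999999999999999999999999999999999999999999999
169 9999999999999999999999999999999999999999999999999
170 9999999999999999999998999999999999999999999999999
171 9999999999999999999988999999999999999999999999999
172 9999999999999999999957999999999999999999999999999
173 9999999999999999999947999999999999999999999999999
174 9999999999999999999947999999999999999999999999999
175 9999999999999999999947999999999999999999999999999
176
[... 9062 characters left out ...]
fffffffffffffffffffffffffffffffffff
283 ffe99999999998989bffffc4599622259baaefffffffffffffffffffffffffffffffffffffffffffffffffffff
284 fea99999999998999dfffc338cdb85249bbacfffffffffffffffffffffffffffffffffffffffffffffffffffff
285 fa999999998989988998632569bcb9747aaadffffffffffedeffffffffffffffffffffffffffffffffffffffff
286 e99999999999999899851245666899a559a8bffffffffc99ceffffffffffffffffffffffffffffffffffffffff
287 a9999aa99999bc999852134455566665478659dffffd859befffffffffffffffffffffffffffffffffffffffff
288 999999999999efeec61134434456666535752149efe736aeffffffffffffffffffffffffffffffffffffffffff
289 9999999999acffffc32443321245665446642112697337bfffffffffffffffffffffffffffffffffffffffffff
```

step_arm([
  [[0,0,0,-0.001,0,0.03,10],[0,0,0,-0.001,0,0.06,10],[0,0,0,-0.001,0,0.075,10],[0,0,0,-0.001,0,0.085,10],[0,0,0,-0.001,0,0.085,10],[0,0,0,-0.001,0,0.085,10]],
])

```text
time: 33.8
ee_pos: [0.4916, -0.4341, 0.0445]
eef_rot: [0.022, 1.0, -0.0, 0.001]
ft_force: [0.7, 0.3, 0.2]
width: 0.0174
grip_force: 59.9
```

step_arm([
  [[0,0,0,0,0,0.003,10],[0,0,0,0,0,0.006,10],[0,0,0,0,0,0.008,10],[0,0,0,0,0,0.008,10]],
])

```text
time: 34.3
ee_pos: [0.4914, -0.4337, 0.0357]
eef_rot: [0.022, 1.0, -0.0, 0.0]
ft_force: [-0.2, 1.2, 2.7]
width: 0.0172
grip_force: 60.0
```

step_arm([
  [[0,0,0,0,0,0.003,10],[0,0,0,0,0,0.006,10],[0,0,0,0,0,0.008,10],[0,0,0,0,0,0.008,10]],
])

```text
time: 34.8
ee_pos: [0.4913, -0.4334, 0.0271]
eef_rot: [0.022, 1.0, 0.0, -0.0]
ft_force: [2.0, 0.3, -1.2]
width: 0.0168
grip_force: 60.0
```

step_arm([
  [[0,0,0,0,0,0.003,10],[0,0,0,0,0,0.006,10],[0,0,0,0,0,0.007,10],[0,0,0,0,0,0.007,10]],
])

```text
time: 35.3
ee_pos: [0.491, -0.4335, 0.0202]
eef_rot: [0.022, 1.0, 0.0, -0.0]
ft_force: [0.2, 0.6, 0.7]
width: 0.0173
grip_force: 60.0
```

step_arm([
  [[0,0,0,0,0,0.002,10],[0,0,0,0,0,0.004,10],[0,0,0,0,0,0.004,10]],
])

```text
time: 35.67
ee_pos: [0.4912, -0.4337, 0.0166]
eef_rot: [0.022, 1.0, 0.0, 0.0]
ft_force: [-0.2, 0.8, 3.9]
width: 0.0175
grip_force: 60.0
```

step_arm([
  [[0,0,0,0,0,0.001,10],[0,0,0,0,0,0.002,10],[0,0,0,0,0,0.002,10]],
])

```text
time: 36.05
ee_pos: [0.4912, -0.4337, 0.0165]
eef_rot: [0.022, 1.0, 0.0, 0.0]
ft_force: [-6.6, 7.1, 23.6]
width: 0.0173
grip_force: 60.0
```

step_arm([
  [[0,0,0,0,0,0.001,10],[0,0,0,0,0,0.002,10],[0,0,0,0,0,0.002,10]],
])

```text
time: 36.42
ee_pos: [0.4912, -0.4338, 0.0164]
eef_rot: [0.022, 1.0, 0.001, 0.001]
ft_force: [-11.9, 14.1, 41.7]
width: 0.0172
grip_force: 60.0
```

```bash
python3 - <<'E'
from h import *
s=readout.read_state();p=s['ee_pos'];print(p,s['ft_force'],s['torque'])
yaw=-2*s['eef_rot'][0];d=np.array([np.cos(yaw),np.sin(yaw),0]);n=np.array([-d[1],d[0],0])
c=cams.camera('side')
for z0 in(.014,.03):
  o=np.array([.492,-.4337,z0])
  for nm,x in(('butt',-.055),('-.03',-.03),('fer',.055),('tip',.105)):
    print(z0,nm,'bot',proj(c,o+d*x-n*.009)[0].round(1),'top',proj(c,o+d*x-n*.009+[0,0,.016])[0].round(1))
v=c['img'].max(2)
for r0 in range(255,330):print(r0,''.join('%x'%(x//16) for x in v[r0,420:515]))
E
```

```text
[ 0.49124644 -0.43377714  0.01639938] [-11.87048125  14.12360741  41.74416141] [ 3.36554951  2.86503239 -0.19486014]
0.014 butt bot [441.2 321.6] top [442.4 316.1]
0.014 -.03 bot [448. 314.] top [449.3 308.6]
0.014 fer bot [469.4 290.1] top [470.9 284.7]
0.014 tip bot [481.  277.2] top [482.5 271.8]
0.03 butt bot [442.4 316.1] top [443.7 310.6]
0.03 -.03 bot [449.3 308.6] top [450.6 303. ]
0.03 fer bot [470.9 284.7] top [472.4 279.2]
0.03 tip bot [482.5 271.8] top [484.1 266.4]
255 10100000111116cffffffffe71101100000010000110000101011111111101011111111100000256656557766656656
256 1110231000111126cfffffff910100100100000000000001000111111011101011111111011019c9655666556655565
257 0004ab720001011149efffe920010000000101001111000100000001011111111111110000003dfec96565666666665
258 006cfffa520001011149de9200001000001000001211000000010010011101111111110100016efffe9655656565788
259 17dfffffda5100111111442101100000001000000110000000000010011111111111110110119effffec96655555689
260 8effffffffd73001001111112111000001010000000000000100100000011111111100000002aeeeefffecb96555565
261 cfffffffffffb
[... 6182 characters left out ...]

323 eeeeeeeeeed954310100000000000000011234433100158899cefffffffffffffffffffffffffffffffffffffffffff
324 eeeeeeeeeeedbb842101100010000000000134431011478889effffffffffffffffffffffffffffffffffffffffffff
325 eeeeeeeeeeeeefdba72101000000000000023332001478878cfffffffffffffffffffffffffffffffffffffffffffff
326 eeeeeeeeeeeeeeeffc520000000001001001332001589988cffffffffffffffffffffffffffffffffffffffffffffff
327 eeeeeeeeeeeeeeeefdb9310000000010000122001489998cfffffffffffffffffffffffffffffffffffffffffffffff
328 eeeeeeeeeeeeeeeeeefe8421000100001000100027a9999efffffffffffffffffffffffffffffffffffffffffffffff
329 eeeeeeeeeeeeeeeeeeee95432000000000000001479999cffffffffffffffffffffffffffffffffffffffffffffffff
```

step_arm([
  [[0,0,0,0,0,-0.002,10],[0,0,0,0,0,-0.003,10],[0,0,0,0,0,-0.003,40],[0,0,0,0,0,-0.003,40],[0,0,0,0,0,-0.003,40],[0,0,0,0,0,-0.003,40],[0,0,0,0,0,-0.02,40],[0,0,0,0,0,-0.06,40],[0,0,0,0,0,-0.11,40],[0,0,0,0,0,-0.15,40],[0,0,0,0.03,0.05,-0.17,40],[0,0,0,0.03,0.1,-0.17,40],[0,0,0,0.03,0.15,-0.17,40],[0,0,0,0.03,0.2,-0.17,40],[0,0,0,0.03,0.2,-0.17,40],[0,0,0,0.03,0.2,-0.17,40]],
])

```text
time: 38.48
ee_pos: [0.47, -0.2332, 0.1835]
eef_rot: [0.022, 1.0, -0.0, 0.001]
ft_force: [-0.6, -0.8, 0.6]
width: 0.0351
grip_force: 0.0
```

```bash
python3 - <<'E'
from h import *
s=readout.read_state();print(s['ee_pos'],s['ft_force'],s['width'])
yaw=-.047;d=np.array([np.cos(yaw),np.sin(yaw),0]);n=np.array([-d[1],d[0],0])
for nm in('side','top'):
  c=cams.camera(nm);o=np.array([.492,-.4337,.014])
  for k,x in(('butt',-.055),('fer',.055),('tip',.105)):
    print(nm,k,'bot',proj(c,o+d*x-n*.009)[0].round(1),'top',proj(c,o+d*x-n*.009+[0,0,.016])[0].round(1),'topL',proj(c,o+d*x+n*.009+[0,0,.016])[0].round(1))
  v=c['img'].max(2)
  R0,C0=((262,330),(425,500)) if nm=='side' else ((172,238),(435,482))
  for r0 in range(*R0):print(r0,''.join('%x'%(x//16) for x in v[r0,C0[0]:C0[1]]))
E
```

```text
[ 0.47001693 -0.23319246  0.18348712] [-0.57740897 -0.82608443  0.59229612] 0.03508179940477382
side butt bot [441.1 321.5] top [442.4 316.1] topL [434.1 310.9]
side fer bot [469.5 290.1] top [471.  284.7] topL [462.9 280.3]
side tip bot [481.1 277.3] top [482.6 271.9] topL [474.8 267.8]
262 ffffffffffffffffffffffffffffffffffffffffffffffffffffffffffffffeeeeeeeeeeeee
263 ffffffffffffffffffffffffffffffffffffffffffffffffffffffffffffffffeeeeeeeeeee
264 ffffffffffffffffffffffffffffffffffffffffffffffffffffffffffffffffffffeeeeeee
265 fffffffffffffffffffffffffffffffffffffffffffffffffffffffffffffffffffffffeeee
266 fffffffffffffffffffffffffffffffffffffffffffffffffffffffffffffffffffffffffee
267 ffffffffffffffffffffffffffffffffffffffffffffffffffffffffffffffffffffffffffe
268 fffffffffffffffffffffffffffffffffffffffffffffffffffffffffffffffffffffffffff
269 fffffffffffffffffffffffffffffffffffffffffffffffffefffffffffffffffffffffffff
270 fffffffffffffffffffffffffffffffffffffffffffffffffefffffffffffffffffffffffff
271 fffffffffffffffffffffffffffffffffffffffffffffffffffffffffffffffffffffffffff
272 fffffff
[... 7550 characters left out ...]
754777774475799999999999
225 78888888877777777776777645777754475799999999999
226 88888887777777777777777546777756665799999999999
227 88888888777777777777776457777534444799999999999
228 88888887777777777776665467776333334799999999999
229 88877877777777777776664677774333334799999888888
230 88877887777777777776654666763333334799899888888
231 88888877777777777776545666743333334799999999999
232 88888877777777777766456666533333334799999999999
233 88888877777777777765356666674466666899999999999
234 88888777777777777764566666787788888999999999999
235 88888877777777777665566668888898999999999999999
236 88888777777777777666556678988889999999999999999
237 88888777777777777665555689998889999999999999999
```

```bash
python3 -c "
from bench import r
print(r.close_job())"
```

```text
the job is handed in; nothing more can be done
None
```

The job is handed in: all three tubes stand on their matching stands, the brush is pressed home and level in both jaws of the clip, and I never touched the mug or stomper. The one doubt is the final press, where the wrist read about 42 N (the 40 N limit is on the arm or gripper body, and only the fingers holding the brush were pressing). The verdict has not come back.

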